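# Line up resin prints on the UV curing tray and start the cure

## Robot

A 6-joint arm with a two-finger parallel gripper is mounted at the origin on the work surface. World frame = base frame: x ahead of the robot, y to its left, z up, the work surface at z = 0. Lengths are in m, angles in degrees, forces in N, time in s.
With the tool pointing down it reaches from about 0.3 to 0.75 m from the base axis. Payload 8.5 kg.
Tool frame: the origin (TCP) lies at the very end of the fingers, on their centre line; the grasp point (between the pads) lies 19 mm behind it; z points along the fingers, y is the line along which they close (so a half turn about z gives the same grasp; the last joint's range is limited). The gripper opens to 85 mm and grips with 20 to 120 N. Pads are 22 mm wide; open, the fingers measure 114 mm over their backs; the gripper's body (76 mm by 85 mm) begins 54 mm behind the grasp point. The pads swing forward as they close: fully open they stand 13 mm farther back than shut.
Start: joints at [-80.804, 21.807, 74.336, -0, 83.858, -12.336], TCP at [0.202, -0.512, 0.231] pointing down, gripper open.
Joint ranges: [-178.18, 178.18], [-50.72, 133.34], [12.68, 142.11], [-81.47, 261.47], [9.98, 163.14], [-165.26, 165.26]. Speed limits (degrees/s): [136.94, 136.94, 180, 180, 180, 180].

## Interface

Orientations are given as a 3x3 rotation matrix whose columns are the frame's x, y, z axes.
In Python, from rig import env, imaging gives the robot as it stands. The module is installed in compiled form; this text tells all that it offers.
- The arm moves only by the tool arm_command, never from a script. Its arguments are lists of equal length, an entry for each row: "turn": the turn, a rotation vector about the tool's x, y, z in units of 5 degrees (1.0 is 5 degrees), a list of three; "xyz": the shift along the tool's x, y, z in units of 50 mm (1.0 is 50 mm), a list of three; "claw": the finger opening in mm, from 0 to 85.4. A call has 1 to 12 rows; each row shifts and turns the commanded pose from where the row before left it, along the tool's axes as they then stand; what a row does not reach is not made up. A row lasts 1/10 s, in which the tool goes at most 50 mm and 8.59 degrees, less where a joint would pass 70% of its speed; a pose out of reach is approached as far as the arm can. A call is refused whole if a number of a shift passes 1 or a number of a turn 1, either way. A call with a gripper value outside its range is refused whole. The fingers move at their own pace and stop on an object; "squeeze" is the grip in N (left out, the last holds). Time passes only in rows, so rows that do not move let the fingers close. It gives the time, the measured TCP pose, the force, the opening and the grip force at its end, in the units of the state.
- env.observe(): the state, without advancing time (a new reading comes with each control period).
- imaging.get_image(name): name is "scene" or "top" or "wrist"; returns (picture, depth): 400x640x3 uint8, blue, green, red; 400x640 float32, m along the optical axis (not along the pixel's ray), 0 where there is no reading.
- imaging.camera_info(name): a dict with "camera_matrix" (3x3 intrinsics, pixels), "rvec" (rotation vector, rad) and "tvec" (3), from world to camera coordinates, as OpenCV has them. Camera axes: x right, y down, z forward; pixel columns grow to the right and rows downward; lengths in m; the calibration is good to about 2 mm. A picture is of the moment at which its call begins: read the wrist's pose just before it. camera_info takes no time and is no camera call; for the wrist camera it gives the pose at the moment of the call.
- env.close_job(): hands the job in; it is judged then, once.
The state is a dict: "time_s": time; "q": joint angles; "qvel": joint speeds; "joint_efforts": joint torques, N m; "position": TCP position; "tool_rot": TCP orientation; "ft_force": force on the tool from outside, world axes, zero at the start; "wrist_torque": the same for the moment, N m; "grip_width": finger opening in m; "gripper_force": force on a finger pad.
Only numpy, scipy, OpenCV 4.12 (cv2) and the standard library are available. Lean on these libraries where they do the work, as an engineer would, in place of code of your own. Each camera call takes 0.05 s, during which the arm holds its last target. There are 200 camera calls.

## Task

Draw the tray of the UV curing unit right out and, without lifting the grey prints off it, nudge them into one even row: each one upright on a scored line, centred on it, lying square across the tray with its far short end up against the back rim (the long rim away from the robot), filling the lines from the hood end with none skipped. Then slide the tray fully home under the hood, with the row still even, and only then throw the lamp switch right over, away from the robot; the lamp must never be on while the tray is out. Leave the other things on the bench where they are.

Things in the scene. Friction and masses are not known exactly. Their poses are not given: they have to be found in the camera images.
- tray (a joint): Slide of the tray, m: 0 = fully home under the lamp hood, 0.435 = drawn right out, clear of the hood (stops at both ends). It moves level on runners along y of the marks (opening to -y, the handle end), about 5 N of friction, and stays where it is left. At the start it is 0.12 out.
- lamp (a joint): Lamp switch, rad: a steel toggle lever on a black block on top of the hood, in the middle of the header above its mouth. 0 = off, leaning towards the robot (-x of the marks); 1.0 = on, leaning away (+x). It swings about an axis along y of the marks, with light friction, and stays where it is left.
- lamp_tip (a point): The tip of the lamp switch's lever, which is 45 mm long with a small ball end: off, it leans about 0.5 rad, its tip some 22 mm to the robot's side of the pivot; on, as far beyond it.
- handle (a point): Middle of the tray's pull handle: a level round steel bar, 10 mm thick, 100 mm long (along x of the marks), 52 mm above the bench, 55 mm outside the tray's dark end panel (186 mm wide, top 63 mm above the bench), free above and below (the unit's base is 18 mm high there). The panel closes the hood's mouth when the tray is home; the bar is then 65 mm from the hood.
- mark1 (a point): Where the print on scored line 1 belongs: on the tray floor (22 mm above the bench), on the line, 21 mm from the back rim: the underside centre of a print placed there. Line 1 is at the hood end. Axes of all marks: x across the tray, along the lines, to the back rim (the long rim away from the robot); y along the tray into the hood; z up.
- mark2 (a point): The same for line 2; the five lines are 62 mm apart, each across the whole tray. The tray is steel with a flat floor, inside 150 mm wide (x) and 370 mm long (y), with rims 6 mm high and 4 mm thick; line 1 is 40 mm from the end rim at the hood, line 5 is 86 mm from the end panel.
- mark3 (a point): The same for line 3. The hood that the tray slides under is 206 mm wide and 92 mm high above the bench, with an amber see-through cover; its mouth is 105 mm from line 1 when the tray is right out.
- mark4 (a point): The same for line 4.
- mark5 (a point): The same for line 5, the one nearest the handle.
- print1: A resin-printed housing half, grey, open-topped: 42 mm long (own x), 30 mm wide (y), 16 mm high, walls 3 mm, about 25 g. Origin at the centre of its underside. All are alike; three to five are present, lying askew on the tray.
- print2: Same as print1 (may be absent).
- print3: Same as print1 (may be absent).
- print4: Same as print1 (may be absent).
- print5: Same as print1 (may be absent).
- tub: Bystander: clear plastic cup, 90 mm across, 100 mm high, on the bench beyond the tray. Origin at its underside.
- tape: Bystander: roll of white tape lying flat, 72 mm across, 24 mm high, on the bench beyond the tray. Origin at its underside.
- resin: Bystander: black bottle, 68 mm across, 170 mm high, standing on the bench beyond the hood. Origin at its underside.
- scraper: Bystander: scraper with a black handle, 200 mm long, lying on the bench on the robot's side of the hood. Origin at its underside.

How it is judged (in metres and radians):
On the way, in this order (a step that is already met when the one before it is completed fails the run):
1. the tray is drawn right out (value of joint tray above 0.41 m), for 0.2 s.
2. the tray is slid fully home under the hood (value of joint tray below 0.006 m), for 0.2 s.
3. the lamp switch is thrown over (value of joint lamp above 0.8 rad), for 0.2 s.
At the end, for the whole second after the job is handed in: Prints fill the lines from line 1, one each, none skipped: within 5 mm of the line, 4 mm of touching the back rim, 0.1 rad of square, flat on the tray and at rest. Tray home within 6 mm, lamp switch above 0.8 of 1.0 rad (value of joint tray below 0.006 m and value of joint lamp above 0.8 rad and x of print1 in the frame of mark1 between -0.004 and 0.004 m and z of print1 in the frame of mark1 between -0.004 and 0.004 m and angle between the x axis of each of print1, print2, print3, print4, print5 and the x axis of mark1, either way round below 0.1 rad and angle between each of print1, print2, print3, print4, print5's own z axis and vertical below 0.1 rad and (y of print1 in the frame of mark1 between -0.005 and 0.005 m or y of print1 in the frame of mark2 between -0.005 and 0.005 m or y of print1 in the frame of mark3 between -0.005 and 0.005 m or y of print1 in the frame of mark4 between -0.005 and 0.005 m or y of print1 in the frame of mark5 between -0.005 and 0.005 m) and x of print2 in the frame of mark1 between -0.004 and 0.004 m and z of print2 in the frame of mark1 between -0.004 and 0.004 m and (y of print2 in the frame of mark1 between -0.005 and 0.005 m or y of print2 in the frame of mark2 between -0.005 and 0.005 m or y of print2 in the frame of mark3 between -0.005 and 0.005 m or y of print2 in the frame of mark4 between -0.005 and 0.005 m or y of print2 in the frame of mark5 between -0.005 and 0.005 m) and x of print3 in the frame of mark1 between -0.004 and 0.004 m and z of print3 in the frame of mark1 between -0.004 and 0.004 m and (y of print3 in the frame of mark1 between -0.005 and 0.005 m or y of print3 in the frame of mark2 between -0.005 and 0.005 m or y of print3 in the frame of mark3 between -0.005 and 0.005 m or y of print3 in the frame of mark4 between -0.005 and 0.005 m or y of print3 in the frame of mark5 between -0.005 and 0.005 m) and x of print4 in the frame of mark1 between -0.004 and 0.004 m and z of print4 in the frame of mark1 between -0.004 and 0.004 m and (y of print4 in the frame of mark1 between -0.005 and 0.005 m or y of print4 in the frame of mark2 between -0.005 and 0.005 m or y of print4 in the frame of mark3 between -0.005 and 0.005 m or y of print4 in the frame of mark4 between -0.005 and 0.005 m or y of print4 in the frame of mark5 between -0.005 and 0.005 m) and x of print5 in the frame of mark1 between -0.004 and 0.004 m and z of print5 in the frame of mark1 between -0.004 and 0.004 m and (y of print5 in the frame of mark1 between -0.005 and 0.005 m or y of print5 in the frame of mark2 between -0.005 and 0.005 m or y of print5 in the frame of mark3 between -0.005 and 0.005 m or y of print5 in the frame of mark4 between -0.005 and 0.005 m or y of print5 in the frame of mark5 between -0.005 and 0.005 m) and (distance between each of print1, print2, print3, print4, print5 and mark2 above 0.02 m or distance between any of print1, print2, print3, print4, print5 and mark1 below 0.02 m) and (distance between each of print1, print2, print3, print4, print5 and mark3 above 0.02 m or distance between any of print1, print2, print3, print4, print5 and mark2 below 0.02 m) and (distance between each of print1, print2, print3, print4, print5 and mark4 above 0.02 m or distance between any of print1, print2, print3, print4, print5 and mark3 below 0.02 m) and (distance between each of print1, print2, print3, print4, print5 and mark5 above 0.02 m or distance between any of print1, print2, print3, print4, print5 and mark4 below 0.02 m) and linear speed of each of print1, print2, print3, print4, print5 below 0.02 m/s).
It fails at once if a print is lifted off the tray by more than 15 mm (z of any of print1, print2, print3, print4, print5 in the frame of mark1 above 0.015 m).
It fails at once if the lamp is switched on while the tray is not home (value of joint lamp above 0.5 rad and value of joint tray above 0.015 m).
It fails at once if a bystander is pushed aside by more than 30 mm or knocked over (distance of any of tub, tape, resin, scraper from where it was at the start of the episode above 0.03 m or angle between any of tub, tape, resin, scraper's own z axis and vertical above 0.4 rad).
Of print1, print2, print3, print4, print5 only 3 to 5 are there at a start; the rules pass over those that are not, and their reading is None.
At some moment in a run one of print1, print2, print3, print4, print5 may be knocked a few centimetres aside while the robot is not near it.
It also fails if it takes over 210 s, if anything falls off the work surface, if the arm or the gripper's body presses on something with over 40 N, if the wrist force passes 120 N, or if a joint passes its speed limit or range.

## Working session

There is one attempt and no reset: what is moved stays moved. The work goes in short steps, Python scripts to look and compute and a tool call to move; the robot and the scene stay as the last step left them, time stands still between calls to the robot, and variables do not carry over. Pictures are saved under pics/ and viewed, at most 14 in all, crops included, and the job is handed in when it is done.

Besides the shell and the picture viewer there is one more tool, called after "Call:" as name(argument=value, ...), one argument or row to a line, values as JSON. arm_command: Moves the arm, as the interface text tells. Its arguments: {"type":"object","properties":{"turn":{"type":"array"},"xyz":{"type":"array"},"claw":{"type":"array"},"squeeze":{"type":"number"}},"required":["turn","xyz","claw"]}

```bash
mkdir -p pics
python3 - <<'E'
from rig import env, imaging
import cv2
s=env.observe(); print(s['position'],s['tool_rot'],s['grip_width'])
for n in('top','scene'):
    p,d=imaging.get_image(n); cv2.imwrite(f'pics/{n}0.png',p)
    c=imaging.camera_info(n); print(n,c)
E
```

```text
[ 0.20181519 -0.51130286  0.23069671] [[ 9.30206563e-01  3.67036356e-01 -2.52894770e-04]
 [ 3.67036308e-01 -9.30205407e-01  1.49974192e-03]
 [ 3.15215727e-04 -1.48789134e-03 -9.99998843e-01]] 0.08523811311249702
top {'camera_matrix': array([[399.13166007,   0.        , 315.45298535],
       [  0.        , 399.13166007, 199.75589587],
       [  0.        ,   0.        ,   1.        ]]), 'rvec': array([ 2.17419875, -2.20759327,  0.09777248]), 'tvec': array([0.07813358, 0.51165083, 1.11677013])}
scene {'camera_matrix': array([[362.28589866,   0.        , 322.8678519 ],
       [  0.        , 362.28589866, 196.35910519],
       [  0.        ,   0.        ,   1.        ]]), 'rvec': array([ 2.35905157,  0.82335855, -0.28664659]), 'tvec': array([-0.45596255, -0.11935599,  1.29297715])}
```

View pics/top0.png

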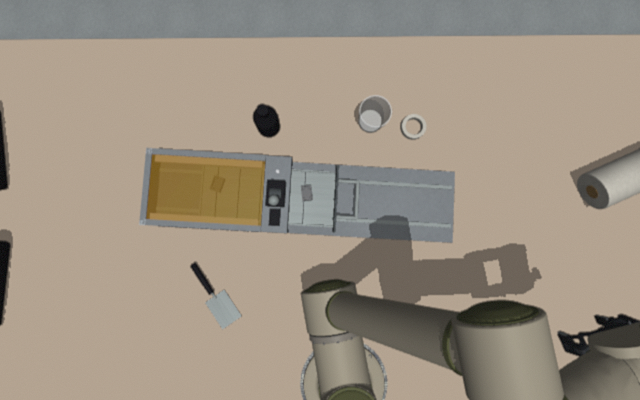

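View pics/scene0.png

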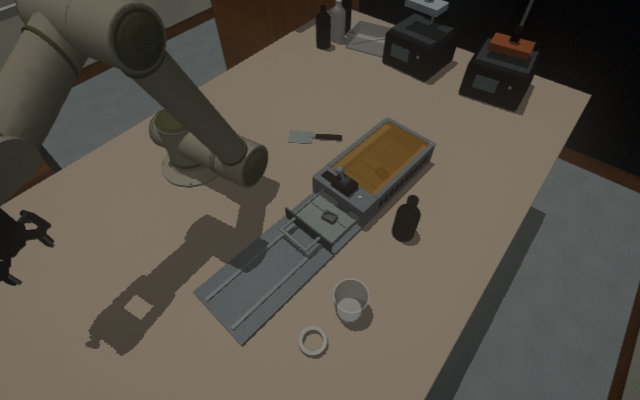

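Top view: the hood is at left (145–290, 150–230), the end panel at (337,195), and the handle bar at about (356,182)–(356,215). One print is visible at (307,193) and another under the amber cover at (217,184). The toggle is near (275,195).

```bash
cat > h.py <<'E'
import numpy as np, cv2
from rig import env, imaging
def cam(n):
    c=imaging.camera_info(n); R=cv2.Rodrigues(c['rvec'])[0]; return c['camera_matrix'],R,np.ravel(c['tvec'])
def ray(C,uv,z):
    K,R,t=C; o=-R.T@t; d=R.T@np.linalg.inv(K)@np.array([uv[0],uv[1],1.]); return o+d*(z-o[2])/d[2]
def proj(C,P):
    K,R,t=C; p=K@(R@np.asarray(P)+t); return p[:2]/p[2]
def go(p,yaw=None):
    """print rows units: delta in tool frame from current pose to p"""
    s=env.observe(); R=s['tool_rot']; return R.T@(np.array(p)-s['position'])/0.05
E
python3 - <<'E'
from h import *
p=cv2.imread('pics/top0.png')
cv2.imwrite('pics/top0c.png',cv2.resize(p[140:250,250:460],None,fx=3.8,fy=3.8,interpolation=cv2.INTER_CUBIC))
C=cam('top')
for uv,z in [((356,182),.052),((356,215),.052),((336.5,164),.063),((336.5,237),.063),((149,150),.092),((290,157),.092),((144,224),.092),((288,233),.092),((307,193),.03)]: print(uv,ray(C,uv,z).round(3))
_,d=imaging.get_image('top')
print(d[195,350:362].round(3), d[198,262:285].round(3))
E
```

```text
(356, 182) [ 0.558 -0.042  0.052]
(356, 215) [ 0.467 -0.04   0.052]
(336.5, 164) [0.607 0.012 0.063]
(336.5, 237) [0.407 0.015 0.063]
(149, 150) [0.647 0.513 0.092]
(290, 157) [0.623 0.138 0.092]
(144, 224) [0.45  0.524 0.092]
(288, 233) [0.42  0.145 0.092]
(307, 193) [0.531 0.094 0.03 ]
[1.147 1.142 1.146 1.149 1.146 1.101 1.098 1.1   1.101 1.147 1.143 1.146] [1.062 1.064 1.061 1.061 1.036 1.035 1.036 0.991 0.991 0.989 0.986 0.987
 0.988 0.99  0.99  0.993 0.996 1.037 1.037 1.036 1.036 1.036 1.034]
```

View pics/top0c.png

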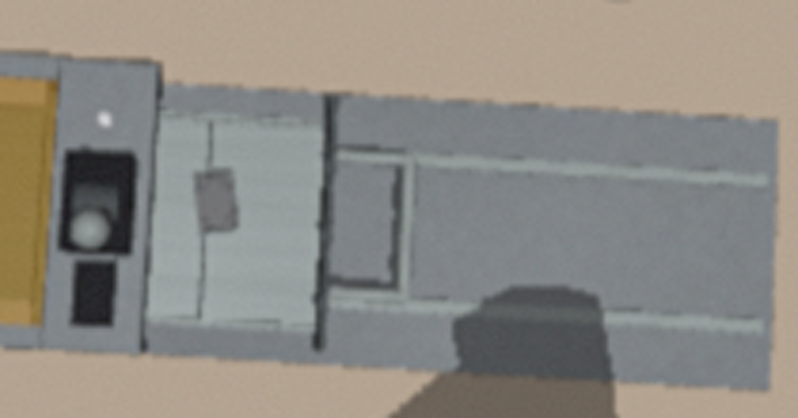

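Run:
```python
from h import *
C=cam('top'); q=lambda x,y,z: ray(C,(250+(x+.5)/3.8-.5,140+(y+.5)/3.8-.5),z)
for a,b,z in[((170,86),(776,120),.018),((170,351),(768,388),.018),((420,161),(766,181),.025),((410,303),(762,326),.025)]:
    A,B=q(*a,z),q(*b,z); print(A.round(4),B.round(4),np.degrees(np.arctan2(A[0]-B[0],A[1]-B[1])))
print('bar',q(405,155,.052),q(405,297,.052),q(409,155,.052))
s=env.observe(); print(np.degrees(np.arctan2(s['tool_rot'][1,0],s['tool_rot'][0,0])))
```

```text
[0.6213 0.129  0.018 ] [ 0.5892 -0.3288  0.018 ] 4.006954766953806
[0.4223 0.1313 0.018 ] [ 0.3877 -0.3145  0.018 ] 4.440443651406599
[ 0.561  -0.0574  0.025 ] [ 0.5423 -0.3168  0.025 ] 4.128893813236725
[ 0.4551 -0.0474  0.025 ] [ 0.4339 -0.3094  0.025 ] 4.614375467476483
bar [ 0.56240489 -0.04304466  0.052     ] [ 0.45883973 -0.04062511  0.052     ] [ 0.562364   -0.04596899  0.052     ]
21.532999974536594
```

Call:
arm_command(
  turn=[
    [0,0,1],
    [0,0,1],
    [0,0,1],
    [0,0,1],
    [0,0,1],
    [0,0,0.17],
  ],
  xyz=[
    [0,0,0.2],
    [0,0,0.2],
    [0,0,0.2],
    [0,0,0.2],
    [0,0,0.2],
    [0,0,0.2],
  ],
  claw=[40,40,40,40,40,40],
)

```text
time_s: 0.75
position: [0.2018, -0.5115, 0.1706]
tool_rot: [[0.997, -0.077, -0.0], [-0.077, -0.997, 0.0], [-0.0, -0.0, -1.0]]
ft_force: [0.5, -1.0, -0.8]
grip_width: 0.0396
gripper_force: 0.0
```

Call:
arm_command(
  turn=[
    [0,0,0],
    [0,0,0],
    [0,0,0],
    [0,0,0],
    [0,0,0],
    [0,0,0],
    [0,0,0],
    [0,0,0],
    [0,0,0],
    [0,0,0],
    [0,0,0],
    [0,0,0],
  ],
  xyz=[
    [0.455,-0.818,0],
    [0.455,-0.818,0],
    [0.455,-0.818,0],
    [0.455,-0.818,0],
    [0.455,-0.818,0],
    [0.455,-0.818,0],
    [0.455,-0.818,0],
    [0.455,-0.818,0],
    [0.455,-0.818,0],
    [0.455,-0.818,0],
    [0.455,-0.818,0],
    [0.455,-0.818,0],
  ],
  claw=[40,40,40,40,40,40,40,40,40,40,40,40],
)

```text
time_s: 1.95
position: [0.5118, -0.0409, 0.1712]
tool_rot: [[0.997, -0.073, 0.0], [-0.073, -0.997, -0.0], [0.0, 0.0, -1.0]]
ft_force: [-0.7, -0.4, 0.5]
grip_width: 0.0399
gripper_force: 0.0
```

Run:
```python
from h import *
s=env.observe(); print(s['position'],s['tool_rot'].round(3),s['grip_width'],s['time_s'])
C=cam('wrist'); p,d=imaging.get_image('wrist'); cv2.imwrite('pics/w1.png',p)
print(C[0], -C[1].T@C[2], C[1])
```

```text
[ 0.51182051 -0.04086144  0.17119017] [[ 0.997 -0.073  0.   ]
 [-0.073 -0.997 -0.   ]
 [ 0.     0.    -1.   ]] 0.0398721196451055 1.95
[[306.03249589   0.         320.22555658]
 [  0.         306.03249589 205.05538821]
 [  0.           0.           1.        ]] [ 0.57930845 -0.04540225  0.31337656] [[-7.42321500e-02 -9.97240985e-01  7.84607526e-05]
 [-9.60913494e-01  7.15490634e-02  2.67443429e-01]
 [-2.66711162e-01  1.97775067e-02 -9.63573560e-01]]
```

View pics/w1.png

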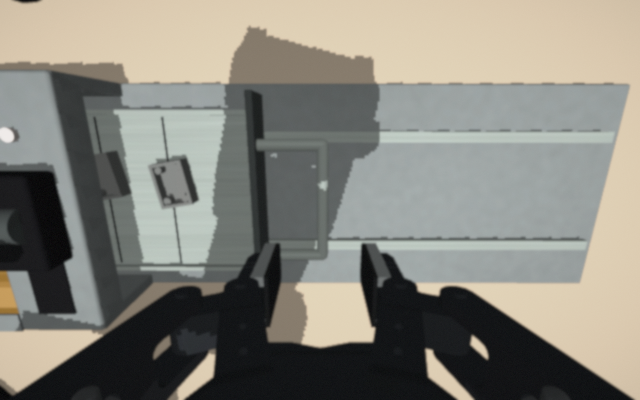

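Wrist view: the bar runs at u≈322 from v=142 to 257, centred between the fingers. Two prints are visible inside the tray.

Run:
```python
from h import *
C=cam('wrist')
a,b=ray(C,(322,146),.052),ray(C,(321,255),.052); m=(a+b)/2; print(a,b,m)
m[2]=.034; print(go(m))
```

```text
[ 0.56096308 -0.04003489  0.052     ] [ 0.46163947 -0.03224223  0.052     ] [ 0.51130127 -0.03613856  0.052     ]
[-0.06423679  0.01370999  2.74317626]
```

Call:
arm_command(
  turn=[
    [0,0,0],
    [0,0,0],
    [0,0,0],
    [0,0,0],
    [0,0,0],
    [0,0,0],
    [0,0,0],
    [0,0,0],
    [0,0,0],
  ],
  xyz=[
    [0,0,0.5],
    [0,0,0.5],
    [0,0,0.5],
    [0,0,0.5],
    [0,0,0.5],
    [0,0,0.24],
    [0,0,0],
    [0,0,0],
    [0,0,0],
  ],
  claw=[40,40,40,40,40,40,0,0,0],
  squeeze=40,
)

```text
time_s: 2.9
position: [0.5113, -0.0428, 0.0348]
tool_rot: [[0.997, -0.075, 0.001], [-0.075, -0.997, -0.0], [0.001, 0.0, -1.0]]
ft_force: [0.9, 0.1, -4.6]
grip_width: 0.0086
gripper_force: 38.9
```

Call:
arm_command(
  turn=[
    [0,0,0],
    [0,0,0],
    [0,0,0],
    [0,0,0],
    [0,0,0],
    [0,0,0],
    [0,0,0],
    [0,0,0],
    [0,0,0],
    [0,0,0],
    [0,0,0],
    [0,0,0],
  ],
  xyz=[
    [0,0.06,0],
    [0,0.12,0],
    [0,0.18,0],
    [0,0.24,0],
    [0,0.3,0],
    [0,0.36,0],
    [0,0.4,0],
    [0,0.4,0],
    [0,0.4,0],
    [0,0.4,0],
    [0,0.4,0],
    [0,0.4,0],
  ],
  claw=[0,0,0,0,0,0,0,0,0,0,0,0],
)

```text
time_s: 4.1
position: [0.4976, -0.2254, 0.0348]
tool_rot: [[0.997, -0.075, 0.001], [-0.075, -0.997, 0.001], [0.001, -0.001, -1.0]]
ft_force: [5.6, 6.2, -2.1]
grip_width: 0.0085
gripper_force: 39.3
```

Call:
arm_command(
  turn=[
    [0,0,0],
    [0,0,0],
    [0,0,0],
    [0,0,0],
    [0,0,0],
    [0,0,0],
    [0,0,0],
    [0,0,0],
    [0,0,0],
    [0,0,0],
  ],
  xyz=[
    [0,0.4,0],
    [0,0.4,0],
    [0,0.4,0],
    [0,0.4,0],
    [0,0.34,0],
    [0,0.28,0],
    [0,0.2,0],
    [0,0.12,0],
    [0,0.08,0],
    [0,0.04,0],
  ],
  claw=[0,0,0,0,0,0,0,0,0,0],
)

```text
time_s: 5.1
position: [0.4878, -0.3568, 0.0348]
tool_rot: [[0.997, -0.075, 0.001], [-0.075, -0.997, 0.003], [0.001, -0.003, -1.0]]
ft_force: [5.7, 13.7, 1.7]
grip_width: 0.0084
gripper_force: 40.0
```

Call:
arm_command(
  turn=[
    [0,0,0],
    [0,0,0],
    [0,0,0],
    [0,0,0],
    [0,0,0],
    [0,0,0],
    [0,0,0],
    [0,0,0],
    [0,0,0],
    [0,0,0],
    [0,0,0],
    [0,0,0],
  ],
  xyz=[
    [0,0,0],
    [0,0,0],
    [0,0,0],
    [0,0,-0.5],
    [0,0,-0.8],
    [0,-0.2,-0.9],
    [0,-0.6,-0.7],
    [0,-0.8,-0.5],
    [0,-0.8,-0.5],
    [0,-0.8,-0.4],
    [0,-0.8,0],
    [0,-0.5,0],
  ],
  claw=[30,30,30,30,30,30,30,30,30,30,0,0],
)

```text
time_s: 6.3
position: [0.5041, -0.1313, 0.2505]
tool_rot: [[0.997, -0.074, 0.002], [-0.074, -0.997, -0.001], [0.002, 0.001, -1.0]]
ft_force: [-0.2, -0.8, 0.5]
grip_width: 0.002
gripper_force: 0.0
```

Run:
```python
from h import *
s=env.observe(); print(s['position'],s['time_s'])
C=cam('wrist'); p,d=imaging.get_image('wrist'); cv2.imwrite('pics/w2.png',p)
np.savez('w2.npz',K=C[0],R=C[1],t=C[2],d=d)
```

```text
[ 0.5040605  -0.13126658  0.25045659] 6.3
```

View pics/w2.png

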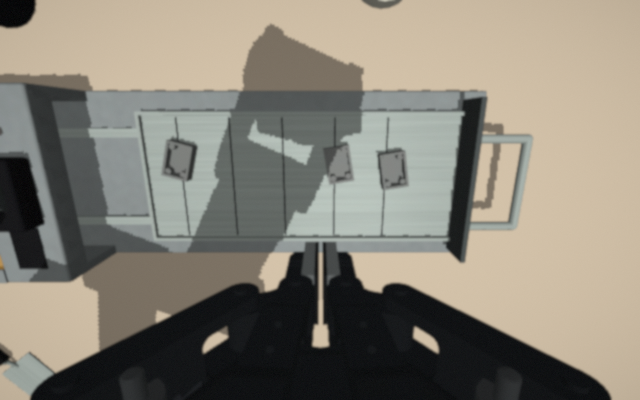

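Three prints, near line 1 (180,159), line 4 (340,162) and line 5 (393,168). The lines cross v≈113–237 at u≈178/189, 230/237, 282/285, 335/334 and 388/382. The tray is fully out and the hand is clear of it.

```bash
cat >> h.py <<'E'
def prints(C,d):
    K,R,t=C; v,u=np.indices(d.shape); pc=np.stack([(u-K[0,2])/K[0,0]*d,(v-K[1,2])/K[1,1]*d,d],-1)
    W=(pc-t)@R; m=((W[...,2]>.030)&(W[...,2]<.046)&(d>0)&(W[...,0]>.43)&(W[...,0]<.585)&(W[...,1]>-.29)&(W[...,1]<.06)).astype('uint8')
    out=[]
    n,l,s,c=cv2.connectedComponentsWithStats(cv2.morphologyEx(m,cv2.MORPH_CLOSE,np.ones((7,7))))
    for i in range(1,n):
        if s[i,4]<150: continue
        ct=cv2.findContours((l==i).astype('uint8'),0,1)[0][0][:,0,:].astype(float)
        P=np.array([ray(C,q,.038)[:2] for q in ct])
        (cx,cy),(w,h),a=cv2.minAreaRect((P*1000).astype('float32'))
        if w<h: a+=90
        a=(a+90)%180-90
        out.append((round(cx/1000,4),round(cy/1000,4),round(max(w,h)),round(min(w,h)),round(a,1)))
    return out
E
python3 - <<'E'
from h import *
z=np.load('w2.npz'); C=(z['K'],z['R'],z['t'])
for p in prints(C,z['d']): print(p)
g=cv2.cvtColor(cv2.imread('pics/w2.png'),cv2.COLOR_BGR2GRAY).astype(float)
# line columns by local minimum on clear rows
for u0,v0 in [(179,118),(188,225),(230,122),(237,230),(282,118),(285,230),(335,122),(334,230),(388,120),(382,230)]:
    r=g[v0-2:v0+3,u0-7:u0+8].mean(0); w=np.clip(np.median(r)-r-3,0,None); u=u0-7+(w*np.arange(15)).sum()/max(w.sum(),1e-9)
    print(round(u,1),ray(C,(u,v0),.022).round(4))
print(g[100:122,300].astype(int),g[100:122,420].astype(int))
for uv in[(200,111),(300,111),(440,111)]: print(ray(C,uv,.028).round(4),ray(C,uv,.022).round(4))
print(ray(C,(523,136),.052),ray(C,(516,228),.052))
E
```

```text
(0.5389, 0.0316, 43, 33, -19.9)
(0.5203, -0.1536, 43, 30, 5.8)
(0.5089, -0.2171, 43, 31, 5.4)
175.2 [0.587  0.0322 0.022 ]
188.1 [0.4557 0.0421 0.022 ]
229.3 [ 0.5778 -0.03    0.022 ]
236.9 [ 0.4443 -0.0191  0.022 ]
281.4 [ 0.5777 -0.0911  0.022 ]
284.5 [ 0.4397 -0.0801  0.022 ]
334.5 [ 0.5686 -0.1526  0.022 ]
333.3 [ 0.435  -0.1426  0.022 ]
387.7 [ 0.5662 -0.2146  0.022 ]
381.4 [ 0.4303 -0.2043  0.022 ]
[ 86  86  85  87  86  86  87  87  86  88  89  95 101 104 102 102 104 105
 105 104 104 103] [147 147 147 148 148 149 148 147 142 126 113 132 160 175 178 177 176 176
 176 177 179 181]
[ 5.922e-01 -2.000e-04  2.800e-02] [0.5925 0.002  0.022 ]
[ 0.5837 -0.1139  0.028 ] [ 0.5839 -0.1135  0.022 ]
[ 0.5717 -0.273   0.028 ] [ 0.5717 -0.2753  0.022 ]
[ 0.53874068 -0.3547979   0.052     ] [ 0.43224723 -0.35722265  0.052     ]
```

Call:
arm_command(
  turn=[
    [0,0,0],
    [0,0,0],
    [0,0,0],
    [0,0,0],
    [0,0,0],
    [0,0,1],
    [0,0,1],
    [0,0,1],
    [0,0,0.12],
  ],
  xyz=[
    [0.09,-0.66,0],
    [0.09,-0.66,0],
    [0.09,-0.66,0],
    [0.09,-0.66,0],
    [0.09,-0.66,0],
    [0,0,0.7],
    [0,0,0.7],
    [0,0,0.7],
    [0,0,0.6],
  ],
  claw=[55,55,55,55,55,55,55,55,55],
  squeeze=20,
)

```text
time_s: 7.25
position: [0.5387, 0.0291, 0.1129]
tool_rot: [[0.939, -0.343, -0.0], [-0.343, -0.939, -0.0], [-0.0, 0.0, -1.0]]
ft_force: [0.2, -0.1, 0.5]
grip_width: 0.0553
gripper_force: 0.0
```

Call:
arm_command(
  turn=[
    [0,0,0],
    [0,0,0],
    [0,0,0],
    [0,0,0],
    [0,0,0],
  ],
  xyz=[
    [0,0,0.6],
    [0,0,0.5],
    [0,0,0.4],
    [0,0,0.2],
    [0,0,0.07],
  ],
  claw=[55,55,55,55,55],
)

```text
time_s: 7.75
position: [0.5389, 0.0291, 0.0253]
tool_rot: [[0.94, -0.341, -0.001], [-0.341, -0.94, 0.0], [-0.001, 0.0, -1.0]]
ft_force: [0.6, 0.5, 0.2]
grip_width: 0.0546
gripper_force: 0.0
```

Call:
arm_command(
  turn=[
    [0,0,0],
    [0,0,0],
    [0,0,0],
    [0,0,0],
    [0,0,0],
  ],
  xyz=[
    [0,0,0],
    [0,0,0],
    [0,0,0],
    [0,0,0],
    [0,0,0],
  ],
  claw=[40,34,30,26,26],
)

```text
time_s: 8.25
position: [0.5395, 0.0293, 0.0268]
tool_rot: [[0.94, -0.341, 0.002], [-0.341, -0.94, -0.0], [0.002, -0.0, -1.0]]
ft_force: [-0.6, 0.1, 6.6]
grip_width: 0.0297
gripper_force: 20.0
```

Call:
arm_command(
  turn=[
    [0,0,-0.8],
    [0,0,-0.8],
    [0,0,-0.8],
    [0,0,-0.72],
    [0,0,0],
    [0,0,0],
  ],
  xyz=[
    [0,0,0],
    [0,0,0],
    [0,0,0],
    [0,0,0],
    [0,0,0],
    [0,0,0],
  ],
  claw=[26,26,26,26,26,26],
)

```text
time_s: 8.85
position: [0.5397, 0.0293, 0.0268]
tool_rot: [[0.997, -0.075, 0.002], [-0.075, -0.997, -0.0], [0.002, 0.0, -1.0]]
ft_force: [-1.2, 0.1, 6.3]
grip_width: 0.0295
gripper_force: 20.0
```

Call:
arm_command(
  turn=[
    [0,0,0],
    [0,0,0],
    [0,0,0],
    [0,0,0],
    [0,0,0],
    [0,0,0],
    [0,0,0],
  ],
  xyz=[
    [0,0,-0.03],
    [0,-0.134,0],
    [0.15,0,0],
    [0.15,0,0],
    [0.15,0,0],
    [0.12,0,0],
    [0.07,0,0],
  ],
  claw=[26,26,26,26,26,26,26],
)

```text
time_s: 9.55
position: [0.5713, 0.0335, 0.0271]
tool_rot: [[0.997, -0.075, -0.002], [-0.075, -0.997, 0.0], [-0.002, 0.0, -1.0]]
ft_force: [-9.9, 0.3, 4.8]
grip_width: 0.0293
gripper_force: 20.5
```

Call:
arm_command(
  turn=[
    [0,0,0],
    [0,0,0],
    [0,0,0],
  ],
  xyz=[
    [0.04,0,0],
    [0.04,0,0],
    [0.0,0,0],
  ],
  claw=[26,26,26],
)

```text
time_s: 9.85
position: [0.5713, 0.0336, 0.0269]
tool_rot: [[0.997, -0.075, -0.011], [-0.075, -0.997, 0.001], [-0.011, 0.0, -1.0]]
ft_force: [-17.0, -1.4, 10.5]
grip_width: 0.0291
gripper_force: 21.2
```

Call:
arm_command(
  turn=[
    [0,0,0],
    [0,0,0],
    [0,0,0],
    [0,0,0],
    [0,0,0],
    [0,0,0],
    [0,0,0],
  ],
  xyz=[
    [-0.08,0,0],
    [0,0,0],
    [0,0,0],
    [0,0,-0.3],
    [0,0,-0.6],
    [0,0,-0.8],
    [0,0,-0.6],
  ],
  claw=[26,36,46,50,50,50,50],
)

```text
time_s: 10.55
position: [0.5721, 0.0335, 0.1446]
tool_rot: [[0.997, -0.075, 0.002], [-0.075, -0.997, -0.0], [0.002, 0.0, -1.0]]
ft_force: [0.2, 0.1, -0.6]
grip_width: 0.05
gripper_force: 0.0
```

Call:
arm_command(
  turn=[
    [0,0,0],
    [0,0,0],
    [0,0,0],
    [0,0,0],
    [0,0,0],
    [0,0,0],
  ],
  xyz=[
    [-0.15,0.7,-0.2],
    [-0.15,0.7,-0.2],
    [-0.15,0.7,0],
    [-0.15,0.7,0],
    [-0.14,0.7,0],
    [0,0.31,0],
  ],
  claw=[50,50,50,50,50,50],
)

```text
time_s: 11.15
position: [0.5198, -0.1561, 0.1625]
tool_rot: [[0.997, -0.078, 0.0], [-0.078, -0.997, -0.001], [0.0, 0.001, -1.0]]
ft_force: [1.6, -0.1, -0.1]
grip_width: 0.0499
gripper_force: 0.0
```

```bash
cat > look.py <<'E'
from h import *
import sys
s=env.observe(); print(s['position'].round(4),s['time_s'])
C=cam('wrist'); p,d=imaging.get_image('wrist'); cv2.imwrite(f'pics/{sys.argv[1]}.png',p)
ex=np.array([.9972,-.075]); ey=np.array([.075,.9972])
T=s['position'][:2]; print('tool X,Y',(T@ex).round(4),(T@ey).round(4), 'yaw',np.degrees(np.arctan2(s['tool_rot'][1,0],s['tool_rot'][0,0])).round(2))
for q in prints(C,d): print(q,'X %.4f Y %.4f rel %.1f'%(np.array(q[:2])@ex,np.array(q[:2])@ey,q[4]+4.3))
E
python3 look.py w3
```

```text
[ 0.5198 -0.1561  0.1625] 11.15
tool X,Y 0.53 -0.1166 yaw -4.46
(0.5668, 0.031, 38, 36, -4.4) X 0.5629 Y 0.0734 rel -0.1
(0.5207, -0.1536, 43, 30, 5.7) X 0.5308 Y -0.1141 rel 10.0
(0.5094, -0.2173, 44, 31, 5.3) X 0.5243 Y -0.1785 rel 9.6
```

Call:
arm_command(
  turn=[
    [0,0,-1],
    [0,0,-1],
    [0,0,0],
    [0,0,0],
    [0,0,0],
    [0,0,0],
    [0,0,0],
    [0,0,0],
    [0,0,0],
    [0,0,0],
    [0,0,0],
    [0,0,0],
  ],
  xyz=[
    [0,0,0.5],
    [0,0,0.6],
    [0,0,0.6],
    [0,0,0.5],
    [0,0,0.3],
    [0,0,0.2],
    [0,0,0],
    [0,0,0],
    [0,0,0],
    [0,0,0],
    [0,0,0],
    [0,0,0],
  ],
  claw=[50,50,50,50,50,50,50,40,34,30,26,26],
)

```text
time_s: 12.4
position: [0.5206, -0.1537, 0.0282]
tool_rot: [[0.995, 0.099, 0.002], [0.099, -0.995, -0.001], [0.001, 0.001, -1.0]]
ft_force: [-0.6, 1.5, 6.4]
grip_width: 0.0297
gripper_force: 20.1
```

Call:
arm_command(
  turn=[
    [0,0,0.7],
    [0,0,0.7],
    [0,0,0.6],
    [0,0,0],
    [0,0,0],
  ],
  xyz=[
    [0,0,0],
    [0,0,0],
    [0,0,0],
    [0,0,0],
    [0,0,0],
  ],
  claw=[26,26,26,26,26],
)

```text
time_s: 12.9
position: [0.5208, -0.1539, 0.0282]
tool_rot: [[0.997, -0.076, 0.002], [-0.076, -0.997, -0.001], [0.002, 0.001, -1.0]]
ft_force: [-1.1, -0.2, 5.4]
grip_width: 0.0291
gripper_force: 20.0
```

Call:
arm_command(
  turn=[
    [0,0,0],
    [0,0,0],
    [0,0,0],
    [0,0,0],
    [0,0,0],
    [0,0,0],
    [0,0,0],
    [0,0,0],
    [0,0,0],
    [0,0,0],
    [0,0,0],
  ],
  xyz=[
    [0,-0.1,-0.03],
    [0,-0.2,0],
    [0,-0.3,0],
    [0,-0.3,0],
    [0,-0.3,0],
    [0,-0.3,0],
    [0,-0.3,0],
    [0,-0.3,0],
    [0,-0.28,0],
    [0,-0.196,0],
    [0,0,0],
  ],
  claw=[26,26,26,26,26,26,26,26,26,26,26],
)

```text
time_s: 14.0
position: [0.5299, -0.0239, 0.0288]
tool_rot: [[0.997, -0.074, -0.0], [-0.074, -0.997, 0.0], [-0.0, -0.0, -1.0]]
ft_force: [0.6, -0.2, 0.5]
grip_width: 0.0295
gripper_force: 20.0
```

Call:
arm_command(
  turn=[
    [0,0,0],
    [0,0,0],
    [0,0,0],
    [0,0,0],
    [0,0,0],
    [0,0,0],
    [0,0,0],
    [0,0,0],
  ],
  xyz=[
    [0.15,0,0],
    [0.2,0,0],
    [0.15,0,0],
    [0.1,0,0],
    [0.07,0,0],
    [0.07,0,0],
    [0.05,0,0],
    [0,0,0],
  ],
  claw=[26,26,26,26,26,26,26,26],
)

```text
time_s: 14.8
position: [0.5653, -0.0278, 0.0283]
tool_rot: [[0.997, -0.075, -0.011], [-0.075, -0.997, 0.001], [-0.011, -0.0, -1.0]]
ft_force: [-15.7, -1.4, 8.8]
grip_width: 0.0295
gripper_force: 21.0
```

Call:
arm_command(
  turn=[
    [0,0,0],
    [0,0,0],
    [0,0,0],
    [0,0,0],
    [0,0,0],
    [0,0,0],
    [0,0,0],
  ],
  xyz=[
    [-0.09,0,0],
    [0,0,0],
    [0,0,0],
    [0,0,-0.3],
    [0,0,-0.6],
    [0,0,-0.8],
    [0,0,-0.6],
  ],
  claw=[26,36,46,50,50,50,50],
)

```text
time_s: 15.5
position: [0.5655, -0.0278, 0.1461]
tool_rot: [[0.997, -0.075, 0.002], [-0.075, -0.997, -0.0], [0.002, 0.0, -1.0]]
ft_force: [0.3, -0.2, -0.7]
grip_width: 0.0501
gripper_force: 0.0
```

Call:
arm_command(
  turn=[
    [0,0,0],
    [0,0,0],
    [0,0,0],
    [0,0,0],
    [0,0,0],
    [0,0,0],
    [0,0,0],
  ],
  xyz=[
    [-0.17,0.7,0],
    [-0.17,0.7,0],
    [-0.17,0.7,0],
    [-0.17,0.7,0],
    [-0.16,0.7,0],
    [0,0.36,0],
    [0,0,0],
  ],
  claw=[50,50,50,50,50,50,50],
)

```text
time_s: 16.2
position: [0.5086, -0.219, 0.1438]
tool_rot: [[0.997, -0.078, 0.001], [-0.078, -0.997, -0.0], [0.001, 0.0, -1.0]]
ft_force: [0.4, -0.1, -0.3]
grip_width: 0.0499
gripper_force: 0.0
```

```bash
python3 look.py w4
```

```text
[ 0.5086 -0.219   0.1438] 16.2
tool X,Y 0.5236 -0.1803 yaw -4.48
(0.5631, -0.0309, 42, 36, -4.5) X 0.5638 Y 0.0114 rel -0.2
(0.566, 0.0259, 39, 30, -6.0) X 0.5625 Y 0.0683 rel -1.7
(0.5093, -0.2179, 43, 30, 5.5) X 0.5242 Y -0.1791 rel 9.8
```

Call:
arm_command(
  turn=[
    [0,0,-1],
    [0,0,-0.94],
    [0,0,0],
    [0,0,0],
    [0,0,0],
    [0,0,0],
    [0,0,0],
    [0,0,0],
    [0,0,0],
    [0,0,0],
    [0,0,0],
  ],
  xyz=[
    [0,0,0.5],
    [0,0,0.6],
    [0,0,0.6],
    [0,0,0.4],
    [0,0,0.2],
    [0,0,0],
    [0,0,0],
    [0,0,0],
    [0,0,0],
    [0,0,0],
    [0,0,0],
  ],
  claw=[50,50,50,50,50,50,40,34,30,26,26],
)

```text
time_s: 17.35
position: [0.5089, -0.2172, 0.0299]
tool_rot: [[0.996, 0.094, 0.002], [0.094, -0.996, -0.001], [0.002, 0.001, -1.0]]
ft_force: [-0.0, 1.2, 7.0]
grip_width: 0.0296
gripper_force: 20.0
```

Call:
arm_command(
  turn=[
    [0,0,0.7],
    [0,0,0.7],
    [0,0,0.54],
    [0,0,0],
    [0,0,0],
  ],
  xyz=[
    [0,0,0],
    [0,0,0],
    [0,0,0],
    [0,0,0],
    [0,0,0],
  ],
  claw=[26,26,26,26,26],
)

```text
time_s: 17.85
position: [0.509, -0.2175, 0.0298]
tool_rot: [[0.997, -0.076, 0.002], [-0.076, -0.997, -0.001], [0.002, 0.001, -1.0]]
ft_force: [-0.0, 0.4, 5.6]
grip_width: 0.0293
gripper_force: 19.9
```

Call:
arm_command(
  turn=[
    [0,0,0],
    [0,0,0],
    [0,0,0],
    [0,0,0],
    [0,0,0],
    [0,0,0],
    [0,0,0],
    [0,0,0],
    [0,0,0],
    [0,0,0],
    [0,0,0],
  ],
  xyz=[
    [0,-0.1,-0.03],
    [0,-0.2,0],
    [0,-0.3,0],
    [0,-0.3,0],
    [0,-0.3,0],
    [0,-0.3,0],
    [0,-0.3,0],
    [0,-0.3,0],
    [0,-0.3,0],
    [0,-0.22,0],
    [0,0,0],
  ],
  claw=[26,26,26,26,26,26,26,26,26,26,26],
)

```text
time_s: 18.95
position: [0.5183, -0.085, 0.0303]
tool_rot: [[0.997, -0.074, -0.0], [-0.074, -0.997, 0.0], [-0.0, -0.0, -1.0]]
ft_force: [-0.1, -0.0, -0.8]
grip_width: 0.0296
gripper_force: 20.0
```

Call:
arm_command(
  turn=[
    [0,0,0],
    [0,0,0],
    [0,0,0],
    [0,0,0],
    [0,0,0],
    [0,0,0],
    [0,0,0],
    [0,0,0],
  ],
  xyz=[
    [0.2,0,0],
    [0.2,0,0],
    [0.2,0,0],
    [0.1,0,0],
    [0.07,0,0],
    [0.07,0,0],
    [0.05,0,0],
    [0,0,0],
  ],
  claw=[26,26,26,26,26,26,26,26],
)

```text
time_s: 19.75
position: [0.5603, -0.0895, 0.03]
tool_rot: [[0.997, -0.075, -0.006], [-0.075, -0.997, 0.001], [-0.006, -0.0, -1.0]]
ft_force: [-9.7, -1.6, 4.9]
grip_width: 0.0292
gripper_force: 20.5
```

Call:
arm_command(
  turn=[
    [0,0,0],
    [0,0,0],
    [0,0,0],
    [0,0,0],
    [0,0,0],
    [0,0,0],
    [0,0,0],
    [0,0,0],
    [0,0,0],
    [0,0,0],
  ],
  xyz=[
    [-0.05,0,0],
    [0,0,0],
    [0,0,0],
    [0,0,-0.3],
    [0,0,-0.6],
    [0,0,-0.8],
    [-0.4,-0.4,-0.6],
    [-0.4,-0.4,-0.6],
    [-0.5,-0.44,-0.5],
    [0,0,0],
  ],
  claw=[26,36,46,50,50,50,50,30,10,0],
)

```text
time_s: 20.75
position: [0.4993, -0.0209, 0.2038]
tool_rot: [[0.997, -0.073, 0.006], [-0.073, -0.997, -0.001], [0.006, 0.001, -1.0]]
ft_force: [0.1, -0.2, -0.4]
grip_width: 0.0065
gripper_force: 0.0
```

```bash
python3 look.py w5
```

```text
[ 0.4993 -0.0209  0.2038] 20.75
tool X,Y 0.4994 0.0166 yaw -4.18
(0.5625, -0.0279, 42, 29, -4.8) X 0.5630 Y 0.0144 rel -0.5
(0.559, -0.0887, 42, 31, -4.5) X 0.5641 Y -0.0465 rel -0.2
(0.5667, 0.0334, 39, 31, -4.2) X 0.5626 Y 0.0758 rel 0.1
```

View pics/w5.png

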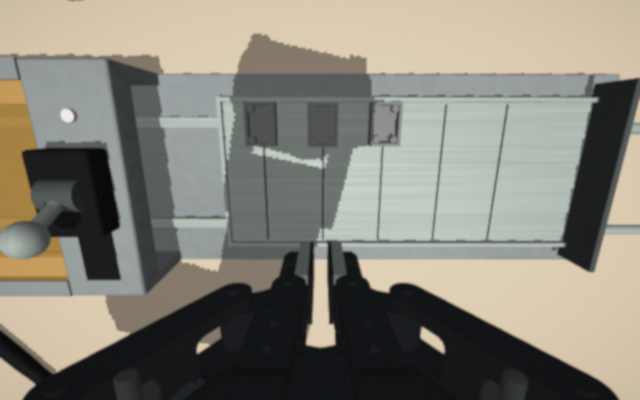

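Run:
```python
from h import *
p=cv2.imread('pics/w5.png')
c=np.clip(p[85:155,215:415].astype(float)*1.5,0,255).astype('uint8')
cv2.imwrite('pics/w5c.png',cv2.resize(c,None,fx=4,fy=4,interpolation=cv2.INTER_CUBIC))
```

```text
(no output)
```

View pics/w5c.png

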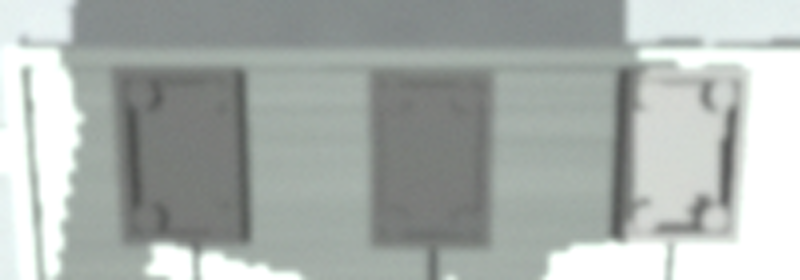

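The crop shows all three prints touching the back rim and centred on lines 1–3. Next I grip the handle and slide the tray home gently.

Call:
arm_command(
  turn=[
    [0,0,0],
    [0,0,0],
    [0,0,0],
    [0,0,0],
    [0,0,0],
    [0,0,0],
    [0,0,0],
    [0,0,0],
    [0,0,0],
    [0,0,0],
    [0,0,0],
    [0,0,0],
  ],
  xyz=[
    [0.03,0.7,0],
    [0.03,0.8,0],
    [0.03,0.8,0],
    [0.03,0.8,0],
    [0.03,0.8,0],
    [0.03,0.8,0],
    [0.03,0.8,0],
    [0.03,0.7,0],
    [0.03,0.52,0],
    [0,0,0.4],
    [0,0,0.6],
    [0,0,0.6],
  ],
  claw=[30,30,30,30,30,30,30,30,30,30,30,30],
)

```text
time_s: 22.0
position: [0.4879, -0.36, 0.118]
tool_rot: [[0.997, -0.076, -0.0], [-0.076, -0.997, 0.0], [-0.0, -0.0, -1.0]]
ft_force: [-0.3, 0.1, 0.2]
grip_width: 0.0298
gripper_force: 0.0
```

Call:
arm_command(
  turn=[
    [0,0,0],
    [0,0,0],
    [0,0,0],
    [0,0,0],
    [0,0,0],
    [0,0,0],
    [0,0,0],
    [0,0,0],
    [0,0,0],
    [0,0,0],
  ],
  xyz=[
    [0,-0.05,0.5],
    [0,0,0.5],
    [0,0,0.4],
    [0,0,0.28],
    [0,0,0],
    [0,0,0],
    [0,0,0],
    [0,0,0],
    [0,0,0],
    [0,0,0],
  ],
  claw=[30,30,30,30,24,18,14,10,6,6],
  squeeze=30,
)

```text
time_s: 23.0
position: [0.4886, -0.3567, 0.037]
tool_rot: [[0.997, -0.075, 0.001], [-0.075, -0.997, -0.001], [0.001, 0.001, -1.0]]
ft_force: [0.7, 0.1, 3.1]
grip_width: 0.0086
gripper_force: 29.4
```

Run:
```python
from h import *
C=cam('top'); p,d=imaging.get_image('top'); cv2.imwrite('pics/t2.png',p)
cv2.imwrite('pics/t2c.png',cv2.resize(p[140:260,250:460],None,fx=3.8,fy=3.8,interpolation=cv2.INTER_CUBIC))
for q in prints(C,d): print(q)
```

```text
(0.5605, -0.0837, 42, 39, -0.8)
```

View pics/t2c.png

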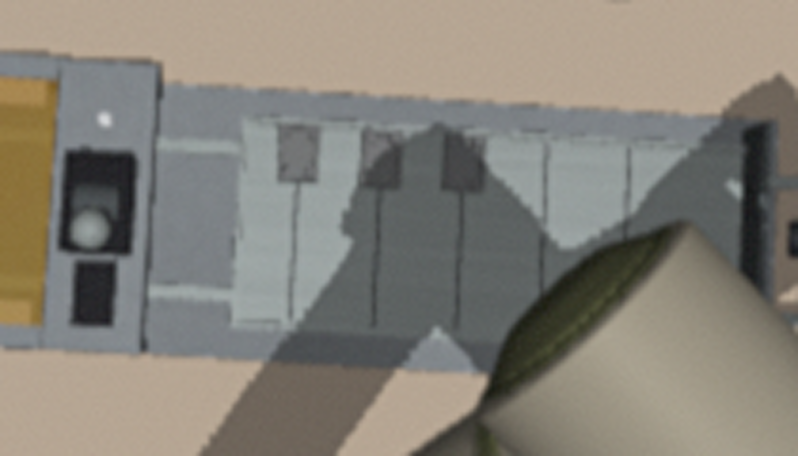

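The top view shows the row unchanged, with prints at crop (298,153), (380,157) and (462,163).

Call:
arm_command(
  turn=[
    [0,0,0],
    [0,0,0],
    [0,0,0],
    [0,0,0],
    [0,0,0],
    [0,0,0],
    [0,0,0],
    [0,0,0],
    [0,0,0],
    [0,0,0],
    [0,0,0],
    [0,0,0],
  ],
  xyz=[
    [0,-0.04,0],
    [0,-0.08,0],
    [0,-0.12,0],
    [0,-0.16,0],
    [0,-0.2,0],
    [0,-0.24,0],
    [0,-0.28,0],
    [0,-0.3,0],
    [0,-0.3,0],
    [0,-0.3,0],
    [0,-0.3,0],
    [0,-0.3,0],
  ],
  claw=[6,6,6,6,6,6,6,6,6,6,6,6],
)

```text
time_s: 24.25
position: [0.4984, -0.2263, 0.037]
tool_rot: [[0.997, -0.075, 0.001], [-0.075, -0.997, -0.003], [0.001, 0.002, -1.0]]
ft_force: [-2.5, -5.9, 5.1]
grip_width: 0.0087
gripper_force: 29.7
```

Call:
arm_command(
  turn=[
    [0,0,0],
    [0,0,0],
    [0,0,0],
    [0,0,0],
    [0,0,0],
    [0,0,0],
    [0,0,0],
    [0,0,0],
    [0,0,0],
    [0,0,0],
    [0,0,0],
    [0,0,0],
  ],
  xyz=[
    [0,-0.3,0],
    [0,-0.3,0],
    [0,-0.3,0],
    [0,-0.3,0],
    [0,-0.3,0],
    [0,-0.3,0],
    [0,-0.3,0],
    [0,-0.3,0],
    [0,-0.3,0],
    [0,-0.3,0],
    [0,-0.3,0],
    [0,-0.3,0],
  ],
  claw=[6,6,6,6,6,6,6,6,6,6,6,6],
)

```text
time_s: 25.45
position: [0.5118, -0.0465, 0.0369]
tool_rot: [[0.997, -0.075, 0.0], [-0.075, -0.997, -0.002], [0.001, 0.002, -1.0]]
ft_force: [-2.6, -6.5, 8.1]
grip_width: 0.0091
gripper_force: 29.9
```

Call:
arm_command(
  turn=[
    [0,0,0],
    [0,0,0],
    [0,0,0],
    [0,0,0],
    [0,0,0],
    [0,0,0],
    [0,0,0],
    [0,0,0],
    [0,0,0],
    [0,0,0],
    [0,0,0],
  ],
  xyz=[
    [0,-0.3,0],
    [0,-0.3,0],
    [0,-0.3,0],
    [0,-0.28,0],
    [0,-0.26,0],
    [0,-0.22,0],
    [0,-0.18,0],
    [0,-0.14,0],
    [0,-0.1,0],
    [0,-0.06,0],
    [0,0,0],
  ],
  claw=[6,6,6,6,6,6,6,6,6,6,6],
)

```text
time_s: 26.55
position: [0.5198, 0.0607, 0.0369]
tool_rot: [[0.997, -0.075, 0.0], [-0.075, -0.997, -0.0], [0.0, 0.0, -1.0]]
ft_force: [-1.6, 0.4, 9.2]
grip_width: 0.0086
gripper_force: 30.0
```

Call:
arm_command(
  turn=[
    [0,0,0],
    [0,0,0],
    [0,0,0],
    [0,0,0],
    [0,0,0],
    [0,0,0],
    [0,0,0],
    [0,0,0],
    [0,0,0],
  ],
  xyz=[
    [0,-0.03,0],
    [0,-0.06,0],
    [0,-0.06,0],
    [0,-0.06,0],
    [0,-0.04,0],
    [0,-0.04,0],
    [0,-0.04,0],
    [0,-0.03,0],
    [0,0,0],
  ],
  claw=[6,6,6,6,6,6,6,6,6],
)

```text
time_s: 27.45
position: [0.521, 0.0772, 0.0369]
tool_rot: [[0.997, -0.075, -0.0], [-0.075, -0.997, -0.003], [0.0, 0.003, -1.0]]
ft_force: [-4.0, -9.0, 8.8]
grip_width: 0.0086
gripper_force: 30.1
```

Call:
arm_command(
  turn=[
    [0,0,0],
    [0,0,0],
    [0,0,0],
  ],
  xyz=[
    [0,-0.04,0],
    [0,-0.02,0],
    [0,0,0],
  ],
  claw=[6,6,6],
)

```text
time_s: 27.75
position: [0.521, 0.0774, 0.0369]
tool_rot: [[0.997, -0.074, -0.001], [-0.074, -0.997, -0.007], [-0.001, 0.007, -1.0]]
ft_force: [-5.8, -28.5, 9.9]
grip_width: 0.0089
gripper_force: 30.8
```

Run:
```python
from h import *
C=cam('top'); p,d=imaging.get_image('top')
cv2.imwrite('pics/t3c.png',cv2.resize(p[140:240,140:360],None,fx=3.6,fy=3.6,interpolation=cv2.INTER_CUBIC))
K,R,t=C; v,u=np.indices(d.shape); W=(np.stack([(u-K[0,2])/K[0,0]*d,(v-K[1,2])/K[1,1]*d,d],-1)-t)@R
m=(W[...,2]>.11)&(W[...,2]<.2)&(u>258)&(u<288)&(v>170)&(v<215)
print(m.sum()); P=W[m]; o=P[:,2]>.125
print(P.mean(0),P[o].min(0),P[o].max(0),P[o].mean(0)); b=P[P[:,2]<.125]; print(b.mean(0),b.min(0),b.max(0))
```

```text
411
[0.52386909 0.18019035 0.12617737] [0.4932071  0.16285521 0.12505655] [0.53169522 0.19133116 0.16567063] [0.51008683 0.17724685 0.15114607]
[0.52922368 0.18133394 0.11647669] [0.49076044 0.1587701  0.11044155] [0.56208296 0.20307219 0.12499367]
```

View pics/t3c.png

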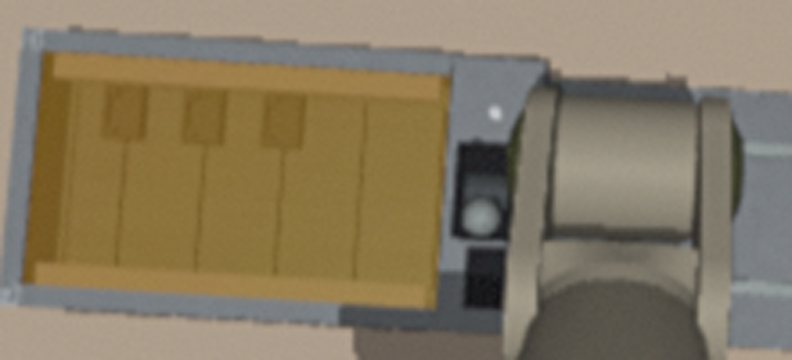

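Tray confirmed against the home stop, and the row looks even through the amber cover at crop (126,112), (205,117) and (283,122). The ball end is at crop (482,215).

Call:
arm_command(
  turn=[
    [0,0,0],
    [0,0,0],
    [0,0,0],
    [0,0,0],
    [0,0,0],
    [0,0,0],
    [0,0,0],
    [0,0,0],
    [0,0,0],
    [0,0,0],
  ],
  xyz=[
    [0,0.07,0],
    [0,0,0],
    [0,0,0],
    [0,0,-0.4],
    [0,0,-0.7],
    [0,0,-0.8],
    [0,0,-0.8],
    [0,0,-0.8],
    [0,0,-0.4],
    [0,0,0],
  ],
  claw=[10,24,30,30,30,30,0,0,0,0],
)

```text
time_s: 28.8
position: [0.5219, 0.0784, 0.234]
tool_rot: [[0.997, -0.075, 0.005], [-0.075, -0.997, -0.0], [0.005, -0.0, -1.0]]
ft_force: [-0.2, -0.6, 0.1]
grip_width: -0.0001
gripper_force: 0.0
```

Run:
```python
from h import *
C=cam('top'); b=ray(C,(273.7,199.4),.160); print('ball',b)
w=cam('wrist'); p,d=imaging.get_image('wrist'); cv2.imwrite('pics/w6.png',p)
s=env.observe(); print(s['position'],s['tool_rot'].round(3),s['grip_width'])
print('expect',proj(w,b)); print('to start',go([b[0]-.036,b[1]+.003,.146]))
```

```text
ball [0.50471189 0.17629125 0.16      ]
[0.52122427 0.07830292 0.23187386] [[ 0.997 -0.075  0.002]
 [-0.075 -0.997  0.   ]
 [ 0.002 -0.    -1.   ]] -0.00017927164247422955
expect [194.2958653  246.39624248]
to start [-1.20099244 -1.93543609  1.7157822 ]
```

View pics/w6.png

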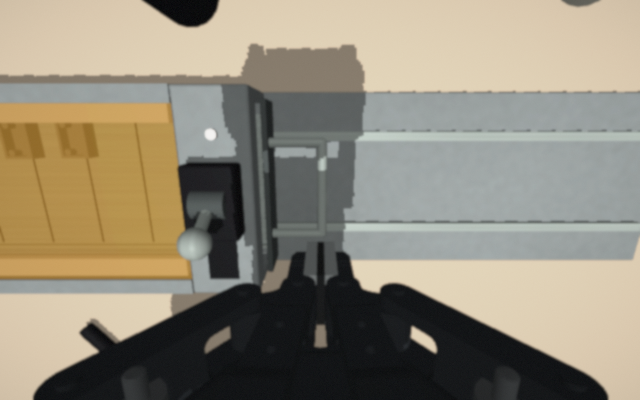

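Ball seen at (194,244), as predicted. I move to the robot's side of the lever and look at the prints from there before switching.

Call:
arm_command(
  turn=[
    [0,0,0],
    [0,0,0],
    [0,0,0],
    [0,0,0],
    [0,0,0],
  ],
  xyz=[
    [-0.4,-0.3,0],
    [-0.4,-0.5,0],
    [-0.4,-0.6,0],
    [0,-0.54,0],
    [0,0,0],
  ],
  claw=[0,0,0,0,0],
)

```text
time_s: 29.35
position: [0.4674, 0.1815, 0.2297]
tool_rot: [[0.997, -0.072, -0.003], [-0.072, -0.997, 0.0], [-0.003, -0.0, -1.0]]
ft_force: [-0.0, 0.1, -0.3]
grip_width: 0.0
gripper_force: 0.0
```

Run:
```python
from h import *
w=cam('wrist'); p,d=imaging.get_image('wrist'); print(env.observe()['position'])
cv2.imwrite('pics/w7c.png',cv2.resize(p[60:260,0:320],None,fx=2.5,fy=2.5,interpolation=cv2.INTER_CUBIC))
```

```text
[0.46775643 0.18019133 0.22974408]
```

View pics/w7c.png

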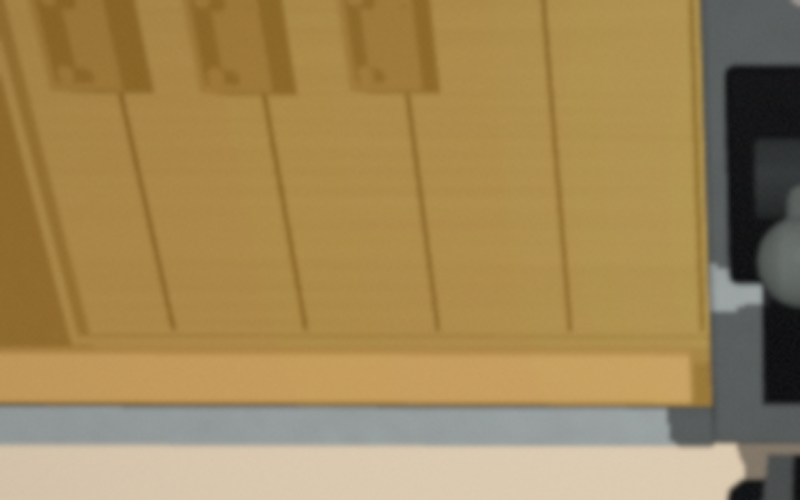

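The prints' near ends are level at v≈92 and each sits centred on its line. Now the switch.

Call:
arm_command(
  turn=[
    [0,0,0],
    [0,0,0],
    [0,0,0],
    [0,0,0],
    [0,0,0],
    [0,0,0],
    [0,0,0],
    [0,0,0],
    [0,0,0],
    [0,0,0],
    [0,0,0],
  ],
  xyz=[
    [0,0,0.5],
    [0,0,0.6],
    [0,0,0.4],
    [0,0,0.15],
    [0.15,0,0],
    [0.2,0,0],
    [0.2,0,0],
    [0.2,0,0],
    [0.2,0,0],
    [0.15,0,0],
    [0,0,0],
  ],
  claw=[0,0,0,0,0,0,0,0,0,0,0],
)

```text
time_s: 30.5
position: [0.5236, 0.1749, 0.1484]
tool_rot: [[0.997, -0.075, -0.002], [-0.075, -0.997, 0.0], [-0.002, 0.0, -1.0]]
ft_force: [-3.4, 0.5, -0.1]
grip_width: 0.0001
gripper_force: 1.7
```

Run:
```python
from h import *
w=cam('wrist'); p,d=imaging.get_image('wrist')
cv2.imwrite('pics/w8c.png',p[100:300,150:500])
```

```text
(no output)
```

View pics/w8c.png

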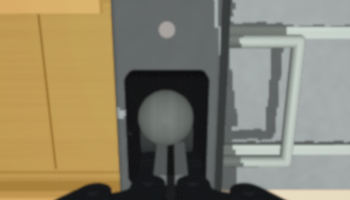

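The ball is now beyond the fingers at crop (165,117). I push a little further to the stop, watching the force.

Call:
arm_command(
  turn=[
    [0,0,0],
    [0,0,0],
    [0,0,0],
  ],
  xyz=[
    [0.08,0,0],
    [0.08,0,0],
    [0,0,0],
  ],
  claw=[0,0,0],
)

```text
time_s: 30.85
position: [0.5245, 0.1749, 0.1481]
tool_rot: [[0.997, -0.074, -0.018], [-0.074, -0.997, -0.001], [-0.018, 0.002, -1.0]]
ft_force: [-34.1, 0.2, 17.1]
grip_width: -0.0
gripper_force: 17.3
```

At the stop. Retract and check.

Call:
arm_command(
  turn=[
    [0,0,0],
    [0,0,0],
    [0,0,0],
    [0,0,0],
    [0,0,0],
    [0,0,0],
    [0,0,0],
    [0,0,0],
    [0,0,0],
    [0,0,0],
  ],
  xyz=[
    [-0.3,0,0],
    [-0.4,0,0],
    [-0.4,0,0],
    [0,0,-0.6],
    [0,0,-0.8],
    [0,0.6,-0.6],
    [0,0.8,0],
    [0,0.8,0],
    [0,0.8,0],
    [0,0.5,0],
  ],
  claw=[0,0,0,0,0,0,0,0,0,0],
)

```text
time_s: 31.85
position: [0.4637, 0.0014, 0.2492]
tool_rot: [[0.997, -0.077, 0.002], [-0.077, -0.997, -0.001], [0.002, 0.001, -1.0]]
ft_force: [-0.7, 0.4, 0.3]
grip_width: -0.0005
gripper_force: 0.0
```

Run:
```python
from h import *
C=cam('top'); p,d=imaging.get_image('top')
cv2.imwrite('pics/t4c.png',cv2.resize(p[90:290,140:440],None,fx=2.6,fy=2.6,interpolation=cv2.INTER_CUBIC))
print(env.observe()['position'])
```

```text
[ 0.46392064 -0.00074696  0.24916755]
```

View pics/t4c.png

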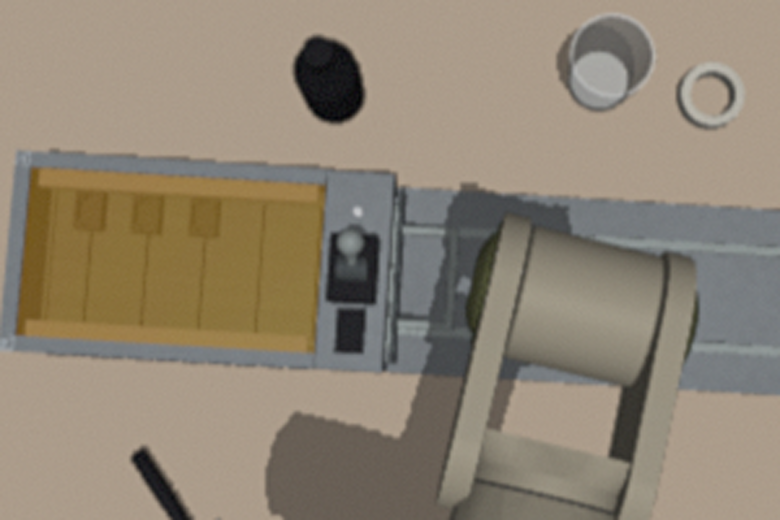

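The lever leans away at (350,240), the row is even at (91,212), (147,215) and (205,218), the panel is shut, and the bottle, cup, tape and scraper (only its handle in view) look undisturbed.

```bash
python3 -c "
from rig import env
print(env.close_job())"
```

```text
the job is handed in; nothing more can be done
None
```

The job is handed in at about 32 s: the three prints sit squarely on lines 1–3 against the back rim, the tray is fully home and the lamp switch is thrown over; the hand-in call returned no verdict.

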